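# Hang the copper cleco rack on its two hooks

## Robot

A 7-joint arm with a two-finger parallel gripper is mounted at the origin on the work surface. World frame = base frame: x ahead of the robot, y to its left, z up, the work surface at z = 0. Lengths are in mm, angles in rad, forces in N, time in s.
With the tool pointing down it reaches from about 425 to 975 mm from the base axis. Payload 16.7 kg.
Tool frame: the origin (TCP) lies on the centre line of the jaws, within the pads' length; the fingertips stand 25 mm ahead of it and the grasp point (between the pads) lies 6 mm ahead of it; z points along the fingers, y is the line along which they close (so a half turn about z gives the same grasp; the last joint's range is limited). The gripper opens to 85 mm and grips with 20 to 120 N. Pads are 22 mm wide; open, the fingers measure 114 mm over their backs; the gripper's body (76 mm by 85 mm) begins 54 mm behind the grasp point. The pads swing forward as they close: fully open they stand 13 mm farther back than shut.
Start: joints at [-1.278, 0.426, 0.074, 1.606, -0.034, 1.111, -0.067], TCP at [288.609, 610.15, 256.302] pointing down, gripper open.
Joint ranges: [-2.85, 2.85], [-0.5, 2.14], [-1.23, 1.37], [0.21, 2.46], [-1.02, 4.16], [0.16, 2.05], [-2.73, 2.73]. Speed limits (rad/s): [1.89, 1.89, 2.39, 2.39, 3.01, 3.01, 3.01].

## Interface

Orientations are given as a unit quaternion [x, y, z, w].
In Python, from plant import telemetry, vision, r gives the robot as it stands.
- The arm moves only by the tool arm_command, never from a script. Its argument "targets" is a list of rows, each an object of numbers: "tx", "ty", "tz": the shift along the tool's x, y, z in units of 0.02 m (1.0 is 0.02 m); "twist": the turn about the tool's z in units of 8 degrees (1.0 is 8 degrees); "jaw": the opening, from 0 (shut) to 1 (fully open). In form: [{"tx": .., "ty": .., "tz": .., "twist": .., "jaw": ..}, ...]. A call has 1 to 12 rows; each row shifts and turns the commanded pose from where the row before left it, along the tool's axes as they then stand; what a row does not reach is not made up. A row lasts 1/10 s, in which the tool goes at most 50 mm and 8.59 degrees, less where a joint would pass 70% of its speed; a pose out of reach is approached as far as the arm can. A call with a number of a shift or a turn outside -1 to 1 is refused whole. A call with a gripper value outside its range is refused whole. The fingers move at their own pace and stop on an object; "squeeze" is the grip in N (left out, the last holds). Time passes only in rows, so rows that do not move let the fingers close. It gives the time, the measured TCP pose, the force, the opening and the grip force at its end, in the units of the state.
- telemetry.get_state(): the state, without advancing time (a new reading comes with each control period).
- vision.grab_frame(name): name is "scene" or "top"; returns a dict with "image" (420x560x3 uint8, red, green, blue), "mtx" (3x3 intrinsics, pixels), "k1" (the pictures are not rectified: a ray, as slopes to the right and down, at radius r is drawn at 1 + k1 r^2 times it, then the intrinsics apply), "extrinsics" (4x4, takes a point from camera to world coordinates). Camera axes: x right, y down, z forward; pixel columns grow to the right and rows downward; lengths in mm; the calibration is good to about 2 mm. A picture is of the moment at which its call begins. There is no depth.
- r.job_done(): hands the job in; it is judged then, once.
The state is a dict: "time_s": time; "joint_pos": joint angles; "qd": joint speeds; "joint_efforts": joint torques, N m; "tcp_pos": TCP position; "orientation": TCP orientation; "ft_force": force on the tool from outside, world axes, zero at the start; "ft_torque": the same for the moment, N m; "gripper_width": opening from 0.0 (shut) to 1.0 (fully open); "gripper_force": force on a finger pad.
Only numpy, scipy, OpenCV 4.12 (cv2) and the standard library are available. Lean on these libraries where they do the work, as an engineer would, in place of code of your own. Each camera call takes 0.05 s, during which the arm holds its last target. There are 200 camera calls.

## Task

Pick up the rack of copper clecos (the one with the red collars and red rail) by the middle of its top bar and hang it on the two brass hooks of the green stand, centred, so that the bar lies fully down in both hooks. Lower it in, keep hold for about half a second while you see that both sides have seated, and only then let go, leaving it hanging still. Leave the blue rack and the amber glass jar where they stand.

Things in the scene. Friction and masses are not known exactly. Their poses are not given: they have to be found in the camera images.
- copper_rack: To hang. Aluminium frame on two feet, 250 wide (y), 107 tall (all mm). Top bar 14 square, along y, with red collars dia 24 on its last 14 at each end. 10 wide uprights at y +-45; feet reach x +-32; low red rail with five copper clecos, tops 32 below the bar axis. Origin: mid bar, on its axis, 95 above the bench; z up; front and back alike. 0.3-0.55 kg.
- hook_stand: Green stand, fixed (mm); origin on the bench between its two posts (y +-85, 166 tall, free between them above z 75). From each post a brass 8 mm rod hook reaches to -x: flat floor at x -49 to -71, tip at x -95, top z 168; mouth flares from about 16 near the floor to 60. A 14 mm bar seated in both lies along y, axis at x -60, z 135; hooks take it between uprights and collars, lowered from above.
- steel_rack: Bystander. Aluminium frame on two feet, 250 wide (y), 107 tall (all mm). Top bar 14 square, along y, with blue collars dia 24 on its last 14 at each end. 10 wide uprights at y +-45; feet reach x +-32; low blue rail with five silver clecos, tops 32 below the bar axis. Origin: mid bar, on its axis, 95 above the bench; z up; front and back alike. 
- amber_jar: Squat amber glass jar with a dark lid, 84 mm in diameter and 75 mm tall, standing on the bench; origin at the centre of its underside. A bystander, to be left alone.

How it is judged:
By the outcome, as a careful person would: the job done as asked, in the order asked, and still so for the second after the job is handed in, with the robot touching nothing.
It also fails if it takes over 43 s, if anything falls off the work surface, if the arm or the gripper's body presses on something with over 40 N, if the wrist force passes 120 N, or if a joint passes its speed limit or range.

## Working session

There is one attempt and no reset: what is moved stays moved. The work goes in short steps, Python scripts to look and compute and a tool call to move; the robot and the scene stay as the last step left them, time stands still between calls to the robot, and variables do not carry over. Pictures are saved under pics/ and viewed, at most 10 in all, crops included, and the job is handed in when it is done.

Besides the shell and the picture viewer there is one more tool, called after "Call:" by a JSON object that holds its "method" and its "body". arm_command: Moves the arm, as the interface text tells. Shifts and turns lie within -1 to 1; 1 stands for 0.02 m of shift or 8 degrees of turn. Its arguments: {"type":"object","properties":{"targets":{"type":"array"},"squeeze":{"type":"number"}},"required":["targets"]}

```bash
mkdir -p pics; cat > h.py <<'E'
import numpy as np, cv2
from plant import telemetry, vision, r
def grab(n,fn=None):
    f=vision.grab_frame(n)
    if fn: cv2.imwrite('pics/'+fn,cv2.cvtColor(f['image'],cv2.COLOR_RGB2BGR))
    return f
def ray(f,uv):
    k=f['k1'];K=np.array(f['mtx'],float)
    d=np.array([(uv[0]-K[0,2])/K[0,0],(uv[1]-K[1,2])/K[1,1]]);s=d.copy()
    for _ in range(30): s=d/(1+k*(s@s))
    E=np.array(f['extrinsics']); return E[:3,3],E[:3,:3]@np.r_[s,1]
def onz(f,uv,z):
    o,d=ray(f,uv); return o+d*(z-o[2])/d[2]
def proj(f,p):
    E=np.array(f['extrinsics']);c=E[:3,:3].T@(np.array(p,float)-E[:3,3]);s=c[:2]/c[2]
    s=s*(1+f['k1']*(s@s));K=np.array(f['mtx']);return np.array([K[0,0]*s[0]+K[0,2],K[1,1]*s[1]+K[1,2]])
E
python3 - <<'E'
from h import *
for n in('scene','top'):
    f=grab(n,n+'0.png');print(n,np.round(f['extrinsics'],3).tolist(),f['k1'])
s=telemetry.get_state();print(s)
E
```

```text
scene [[0.306, 0.819, -0.486, 1140.023], [0.952, -0.26, 0.162, -214.315], [0.006, -0.512, -0.859, 1122.077], [0.0, 0.0, 0.0, 1.0]] 0.03244949286031503
top [[-0.011, -0.993, 0.121, 404.849], [-1.0, 0.011, -0.004, -8.162], [0.003, -0.122, -0.993, 1347.854], [0.0, 0.0, 0.0, 1.0]] -0.1492037884483761
{'time_s': 0.1, 'joint_pos': array([-1.27850935,  0.42667165,  0.07386739,  1.60651793, -0.03408816,
        1.11077705, -0.0670918 ]), 'qd': array([-5.92550564e-04, -5.59542317e-04, -4.06119104e-04, -2.75269926e-03,
       -9.79043546e-05, -2.33926472e-04,  1.35698968e-03]), 'joint_efforts': array([ 6.42349594e-03, -9.51533031e+01,  3.77074778e+00, -4.64400744e+01,
        1.96158100e-02,  6.49117850e-03, -1.34399124e-04]), 'tcp_pos': array([288.49476854, 609.88955745, 255.6906356 ]), 'orientation': array([ 2.19116337e-01,  9.75698581e-01, -5.52070939e-04, -7.54575904e-05]), 'ft_force': array([-0.16520579,  0.02021467, -0.39778093]), 'ft_torque': array([ 0.02103341,  0.04309502, -0.03541488]), 'gripper_force': 0.0, 'gripper_width': 0.9991084224404461}
```

View pics/scene0.png

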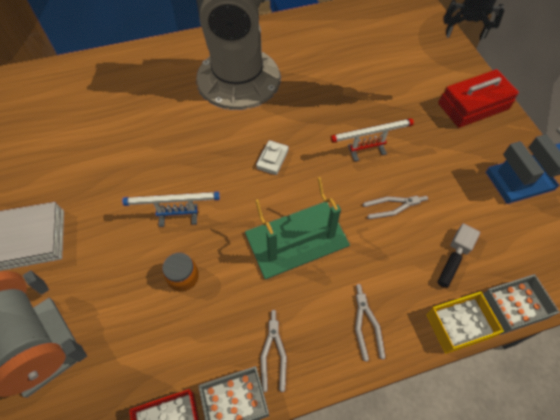

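View pics/top0.png

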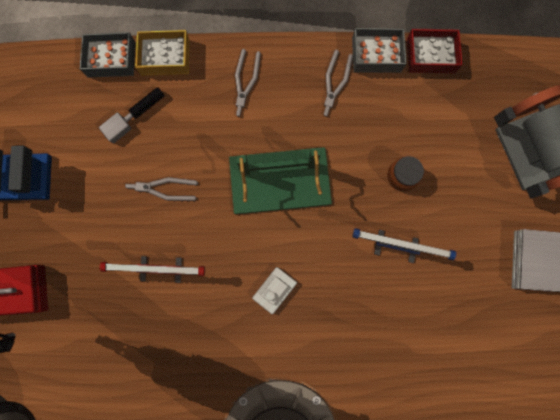

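The red-collared rack has its collars at scene (337,138)/(411,122) and top (104,267)/(201,271). The stand's hooks are at top (243,178)/(318,170), opening towards the robot. The blue rack and jar are to the right in the top view, clear of the path.

```bash
cat > m.py <<'E'
from h import *
def mask(f,kind,box):
    hsv=cv2.cvtColor(f['image'],cv2.COLOR_RGB2HSV);H,S,V=[hsv[...,i].astype(int) for i in range(3)]
    m={'red':((H<6)|(H>174))&(S>170)&(V>90),'brass':(H>15)&(H<32)&(S>110)&(V>125),'green':(H>55)&(H<95)&(S>80)}[kind]
    o=np.zeros(m.shape,np.uint8);x0,y0,x1,y1=box;o[y0:y1,x0:x1]=m[y0:y1,x0:x1];return o
def blobs(m,amin=5):
    n,l,s,c=cv2.connectedComponentsWithStats(m,connectivity=8)
    return [(s[i,4],c[i].round(1),s[i,:4]) for i in range(1,n) if s[i,4]>=amin]
def tri(fa,a,fb,b):
    o1,d1=ray(fa,a);o2,d2=ray(fb,b)
    t,_,_,_=np.linalg.lstsq(np.c_[d1,-d2],o2-o1,rcond=None);p,q=o1+d1*t[0],o2+d2*t[1]
    return (p+q)/2,np.linalg.norm(p-q)
E
python3 - <<'E'
from m import *
fs=grab('scene');ft=grab('top')
for f,b in((fs,(325,110,420,165)),(ft,(95,255,215,285))):
    print('red',blobs(mask(f,'red',b)))
for f,b in((fs,(245,170,345,270)),(ft,(228,145,335,215))):
    print('brass',blobs(mask(f,'brass',b)));
    c=max(cv2.findContours(mask(f,'green',b),0,2)[0],key=cv2.contourArea);print(cv2.minAreaRect(c))
a=cv2.resize(fs['image'][165:285,235:360],(500,480),interpolation=2);b=cv2.resize(ft['image'][140:220,225:340],(690,480)[0:2] and (575,400),interpolation=2)
b=cv2.copyMakeBorder(b,0,80,0,0,0);c=np.hstack([cv2.resize(a,(375,360)),b[:360,:425]])
cv2.imwrite('pics/h1.png',cv2.cvtColor(cv2.resize(a,(500,480)),4));cv2.imwrite('pics/h2.png',cv2.cvtColor(b,4))
E
```

```text
red [(np.int32(19), array([410.6, 121.5]), array([409, 119,   4,   7], dtype=int32)), (np.int32(23), array([333.5, 138.3]), array([332, 135,   4,   7], dtype=int32)), (np.int32(94), array([367.3, 145.8]), array([351, 142,  35,   9], dtype=int32))]
red [(np.int32(43), array([102.1, 266.2]), array([100, 262,   5,   9], dtype=int32)), (np.int32(40), array([200.9, 270.3]), array([199, 266,   5,   9], dtype=int32))]
brass [(np.int32(271), array([322.2, 195.6]), array([287, 176,  55,  39], dtype=int32)), (np.int32(218), array([262.7, 215.2]), array([254, 198,  26,  36], dtype=int32)), (np.int32(5), array([340.2, 216.6]), array([340, 215,   2,   4], dtype=int32)), (np.int32(5), array([340.8, 225. ]), array([340, 223,   3,   5], dtype=int32)), (np.int32(10), array([247.7, 228.2]), array([245, 227,   7,   4], dtype=int32))]
((298.761962890625, 238.04953002929688), (49.82295608520508, 95.82892608642578), 69.27444458007812)
brass [(np.int32(30), array([315.7, 157.2]), array([314, 151,   4,  13], dtype=int32)), (np.int32(31), array([241.1, 164.3]), array([240, 158,   3,  14], dtype=int32)), (np.int32(18), array([316.8, 180.6]), array([316, 177,   3,   8], dtype=int32)), (np.int32(19), array([244.2, 187.7]), array([243, 184,   3,   9], dtype=int32)), (np.int32(5), array([319.4, 192.2]), array([319, 191,   2,   3], dtype=int32)), (np.int32(5), array([244.4, 199.2]), array([244, 198,   2,   3], dtype=int32))]
((279.87359619140625, 180.38128662109375), (56.17155456542969, 96.32205963134766), 84.38241577148438)
```

View pics/h1.png

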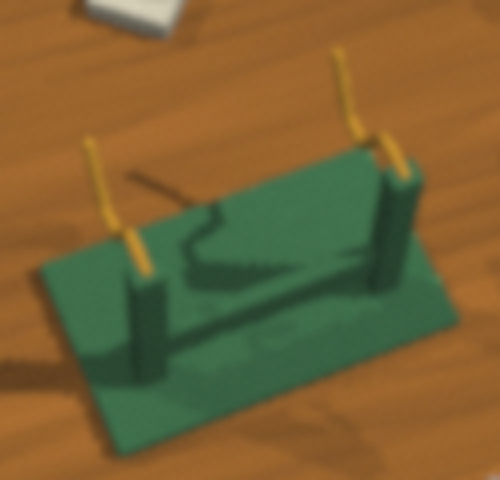

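View pics/h2.png

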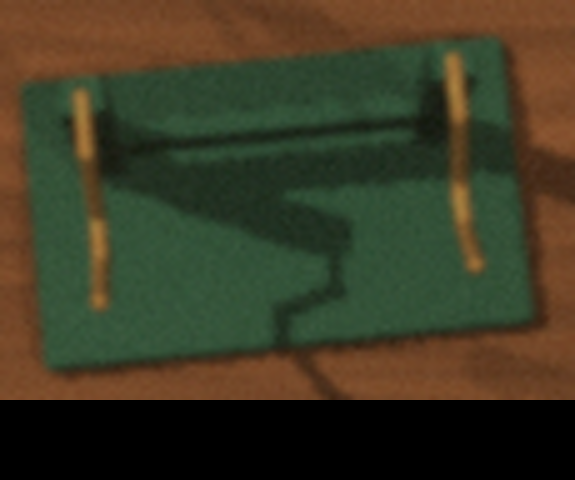

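The two crops show the hook tips at scene (257,199.5)/(319.5,177.5) and top (244.6,201)/(320,193.6), with the rear rod ends at top (241,158.4)/(315.6,151).

```bash
python3 - <<'E'
from m import *
fs=grab('scene');ft=grab('top')
R=lambda x:np.round(x,1)
for n,a,b in(('tipR(+y)',(257,199.5),(244.6,201)),('x',(319.5,177.5),(320,193.6)),):
    pass
pairs={'tA':((319.5,177.5),(244.6,201)),'tB':((257,199.5),(320,193.6)),'c1':((410.6,121.5),(102.1,266.2)),'c2':((333.5,138.3),(200.9,270.3))}
P={}
for k,(a,b) in pairs.items():
    p,e=tri(fs,a,ft,b);P[k]=p;print(k,R(p),R(e))
for k,z in(('c1',95),('c2',95),('tA',166),('tB',166)):print(k,R(onz(fs,pairs[k][0],z)),R(onz(ft,pairs[k][1],z)))
for k in((241,158.4),(315.6,151)):print('rear',R(onz(ft,k,168)))
# green plate corners on bench plane
for f,b in((fs,(235,165,360,285)),(ft,(225,145,335,220))):
    m=cv2.morphologyEx(mask(f,'green',b),cv2.MORPH_CLOSE,np.ones((5,5)))
    c=max(cv2.findContours(m,0,2)[0],key=cv2.contourArea)
    q=[onz(f,p,8)[:2] for p in c[:,0].astype(float)]
    rc=cv2.minAreaRect(np.float32(q));print(rc)
for a,b,L in(('tA','tB',170),('c1','c2',236)):
    d=P[a]-P[b];print(a,np.linalg.norm(d),L,'yaw',np.degrees(np.arctan2(-d[0],d[1])))
E
```

```text
tA [568.4  73.7 162.2] 1.3
tB [583.2 -96.3 163.1] 1.5
c1 [424.3 419.2  94.5] 1.5
c2 [413.9 180.5  94.6] 1.7
c1 [424.5 418.1  95. ] [424.5 419.8  95. ]
c2 [414.  179.5  95. ] [414.2 181.3  95. ]
tA [570.8  73.2 166. ] [567.7  72.8 166. ]
tB [585.1 -95.9 166. ] [582.6 -96.8 166. ]
rear [664.9  80.7 168. ]
rear [680.2 -88.7 168. ]
((642.1365966796875, 4.963287353515625), (146.2394256591797, 270.9535827636719), 5.4360175132751465)
((642.20751953125, -6.5334320068359375), (145.8447723388672, 244.80410766601562), 5.131596565246582)
tA 170.57691937340346 170 yaw 4.9874191607738085
c1 238.89532965481644 236 yaw -2.484855015267218
```

Call:
{"method": "arm_command", "body": {"targets": [{"tx":-0.5,"ty":-0.5,"tz":0,"twist":0,"jaw":1},{"tx":-1,"ty":-0.9,"tz":0,"twist":0,"jaw":1},{"tx":-1,"ty":-0.9,"tz":0,"twist":0,"jaw":1},{"tx":-1,"ty":-0.9,"tz":0,"twist":0,"jaw":1},{"tx":-1,"ty":-0.9,"tz":0,"twist":0,"jaw":1},{"tx":-1,"ty":-0.9,"tz":0,"twist":0,"jaw":1},{"tx":-1,"ty":-0.9,"tz":0,"twist":0,"jaw":1},{"tx":-1,"ty":-0.9,"tz":0,"twist":0,"jaw":1},{"tx":-1,"ty":-0.9,"tz":0,"twist":0,"jaw":1},{"tx":-1,"ty":-0.9,"tz":0,"twist":0,"jaw":1},{"tx":-1,"ty":-0.9,"tz":0,"twist":0,"jaw":1},{"tx":-1,"ty":-0.9,"tz":0,"twist":0,"jaw":1}]}}

```text
time_s: 1.5
tcp_pos: [407.9, 321.7, 256.4]
orientation: [0.219, 0.976, 0.0, 0.0]
ft_force: [1.0, 0.5, 0.7]
gripper_width: 1.003
gripper_force: 0.0
```

Call:
{"method": "arm_command", "body": {"targets": [{"tx":0,"ty":0,"tz":0,"twist":0.9,"jaw":1},{"tx":0,"ty":0,"tz":0,"twist":1,"jaw":1},{"tx":0,"ty":0,"tz":0,"twist":1,"jaw":1},{"tx":0,"ty":0,"tz":0,"twist":1,"jaw":1},{"tx":0,"ty":0,"tz":0,"twist":1,"jaw":1},{"tx":0,"ty":0,"tz":0,"twist":1,"jaw":1},{"tx":0,"ty":0,"tz":0,"twist":1,"jaw":1},{"tx":0,"ty":0,"tz":0,"twist":1,"jaw":1},{"tx":0,"ty":0,"tz":0,"twist":0.5,"jaw":1},{"tx":0,"ty":0,"tz":0,"twist":0,"jaw":1},{"tx":0,"ty":0,"tz":0,"twist":0,"jaw":1}]}}

```text
time_s: 2.6
tcp_pos: [407.5, 323.2, 256.3]
orientation: [0.722, 0.692, 0.0, -0.0]
ft_force: [-0.1, -0.5, 0.7]
gripper_width: 0.999
gripper_force: 0.0
```

```bash
cat >> h.py <<'E'
from scipy.spatial.transform import Rotation as Ro
def go(x,y,yaw,z):
    "offset to go in tool units; yaw = wanted heading of tool y, deg"
    s=telemetry.get_state();M=Ro.from_quat(s['orientation']).as_matrix()
    d=M.T@(np.array([x,y,z])-s['tcp_pos'])/20
    h=np.degrees(np.arctan2(M[1,1],M[0,1]))
    print('t',round(s['time_s'],2),'tcp',s['tcp_pos'].round(1),'head',h.round(2),'tilt',M[:,2].round(3),'d units',d.round(2),'twist',((h-yaw)/8).round(2),'F',s['ft_force'].round(1),'g',s['gripper_width'],s['gripper_force'])
E
python3 -c "
from h import *
go(419.1,299.9,-2.5,101)"
```

```text
t 2.6 tcp [407.5 323.2 256.3] head -2.4 tilt [-0.  0. -1.] d units [-1.14  0.63  7.77] twist 0.01 F [-0.1 -0.5  0.7] g 0.9988675517734742 0.0
```

Call:
{"method": "arm_command", "body": {"targets": [{"tx":-0.6,"ty":0.3,"tz":0.5,"twist":0,"jaw":1},{"tx":-0.55,"ty":0.35,"tz":1,"twist":0,"jaw":1},{"tx":0,"ty":0,"tz":1,"twist":0,"jaw":1},{"tx":0,"ty":0,"tz":1,"twist":0,"jaw":1},{"tx":0,"ty":0,"tz":1,"twist":0,"jaw":1},{"tx":0,"ty":0,"tz":0.5,"twist":0,"jaw":1},{"tx":0,"ty":0,"tz":0,"twist":0,"jaw":1}]}}

```text
time_s: 3.3
tcp_pos: [419.2, 299.0, 155.0]
orientation: [0.722, 0.691, -0.001, 0.0]
ft_force: [-0.2, 0.9, 0.3]
gripper_width: 1.0
gripper_force: 0.0
```

```bash
python3 -c "
from m import *
go(419.1,299.9,-2.5,101)
fs=grab('scene');ft=grab('top')
a=cv2.resize(fs['image'][80:180,300:440],None,fx=2.8,fy=2.8,interpolation=2);b=cv2.resize(ft['image'][210:310,80:220],None,fx=2.8,fy=2.8,interpolation=2)
cv2.imwrite('pics/g1.png',cv2.cvtColor(np.hstack([a,b]),4))
"
```

```text
t 3.3 tcp [419.2 299.  155. ] head -2.51 tilt [-0.002 -0.002 -1.   ] d units [ 0.05 -0.    2.7 ] twist -0.0 F [-0.2  0.9  0.3] g 0.9998821262896 0.0
```

View pics/g1.png

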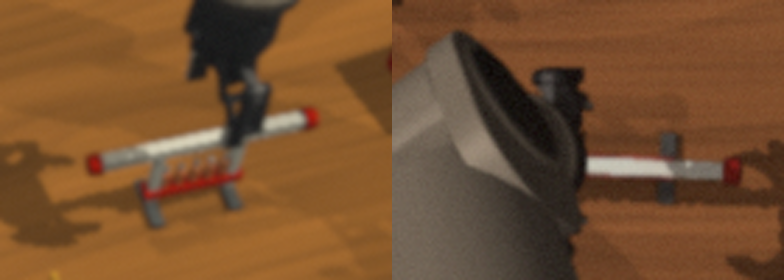

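The fingers straddle the bar (crop: fingers at scene about (388,120), collars unmoved). Descend and close.

Call:
{"method": "arm_command", "body": {"targets": [{"tx":0,"ty":0,"tz":0.7,"twist":0,"jaw":1},{"tx":0,"ty":0,"tz":1,"twist":0,"jaw":1},{"tx":0,"ty":0,"tz":0.7,"twist":0,"jaw":1},{"tx":0,"ty":0,"tz":0.3,"twist":0,"jaw":1},{"tx":0,"ty":0,"tz":0,"twist":0,"jaw":1}]}}

```text
time_s: 3.9
tcp_pos: [419.7, 300.2, 102.5]
orientation: [0.722, 0.691, -0.0, 0.0]
ft_force: [-0.1, 1.9, 0.3]
gripper_width: 1.002
gripper_force: 0.0
```

Call:
{"method": "arm_command", "body": {"targets": [{"tx":0,"ty":0,"tz":0,"twist":0,"jaw":0.6},{"tx":0,"ty":0,"tz":0,"twist":0,"jaw":0.4},{"tx":0,"ty":0,"tz":0,"twist":0,"jaw":0.3},{"tx":0,"ty":0,"tz":0,"twist":0,"jaw":0.2},{"tx":0,"ty":0,"tz":0,"twist":0,"jaw":0},{"tx":0,"ty":0,"tz":0,"twist":0,"jaw":0},{"tx":0,"ty":0,"tz":0,"twist":0,"jaw":0},{"tx":0,"ty":0,"tz":0,"twist":0,"jaw":0}], "squeeze": 60}}

```text
time_s: 4.7
tcp_pos: [419.3, 300.4, 102.6]
orientation: [0.722, 0.691, -0.0, -0.0]
ft_force: [-2.5, -0.9, 6.4]
gripper_width: 0.148
gripper_force: 58.5
```

```bash
python3 -c "
from h import *
go(419.1,299.9,-2.5,221)"
```

```text
t 4.7 tcp [419.3 300.4 102.6] head -2.51 tilt [-0.001  0.    -1.   ] d units [-0.02 -0.01 -5.92] twist -0.0 F [-2.5 -0.9  6.4] g 0.1476717606803653 58.502939343452454
```

Call:
{"method": "arm_command", "body": {"targets": [{"tx":0,"ty":0,"tz":-0.2,"twist":0,"jaw":0},{"tx":0,"ty":0,"tz":-0.5,"twist":0,"jaw":0},{"tx":0,"ty":0,"tz":-0.9,"twist":0,"jaw":0},{"tx":0,"ty":0,"tz":-0.9,"twist":0,"jaw":0},{"tx":0,"ty":0,"tz":-0.9,"twist":0,"jaw":0},{"tx":0,"ty":0,"tz":-0.9,"twist":0,"jaw":0},{"tx":0,"ty":0,"tz":-0.9,"twist":0,"jaw":0},{"tx":0,"ty":0,"tz":-0.7,"twist":0,"jaw":0},{"tx":0,"ty":0,"tz":-0.3,"twist":0,"jaw":0},{"tx":0,"ty":0,"tz":0,"twist":0,"jaw":0}]}}

```text
time_s: 5.7
tcp_pos: [419.7, 300.3, 227.2]
orientation: [0.722, 0.691, 0.001, -0.0]
ft_force: [0.7, -0.5, -5.0]
gripper_width: 0.15
gripper_force: 58.8
```

```bash
python3 - <<'E'
from m import *
go(540,0,5,228)
fs=grab('scene','l1s.png');ft=grab('top')
for f,b in((fs,(290,60,440,165)),(ft,(70,230,235,300))):print(blobs(mask(f,'red',b)))
E
```

```text
t 5.7 tcp [419.7 300.3 227.2] head -2.52 tilt [ 0.001  0.001 -1.   ] d units [-14.74   6.67  -0.05] twist -0.94 F [ 0.7 -0.5 -5. ] g 0.15013476389079827 58.7939715385437
[(np.int32(19), array([422.7,  91.4]), array([421,  89,   4,   6], dtype=int32)), (np.int32(24), array([339. , 109.3]), array([337, 106,   5,   7], dtype=int32)), (np.int32(107), array([376. , 118.4]), array([357, 114,  38,  10], dtype=int32))]
[(np.int32(9), array([191.8, 265.4]), array([190, 265,   5,   2], dtype=int32))]
```

View pics/l1s.png

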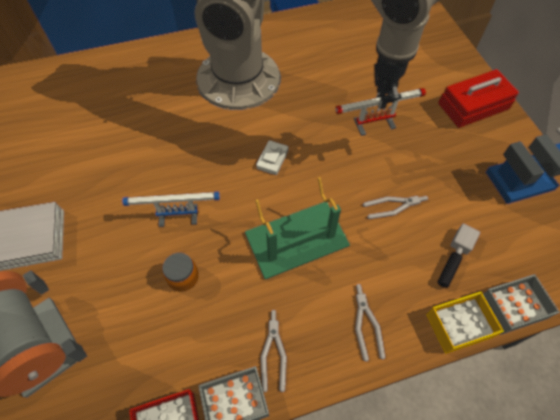

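The rack hangs level in the gripper, with its collars at scene (423,91)/(339,109). Carry it towards the stand.

Call:
{"method": "arm_command", "body": {"targets": [{"tx":-0.3,"ty":0.15,"tz":0,"twist":0,"jaw":0},{"tx":-0.6,"ty":0.3,"tz":0,"twist":0,"jaw":0},{"tx":-0.9,"ty":0.4,"tz":0,"twist":0,"jaw":0},{"tx":-1,"ty":0.4,"tz":0,"twist":0,"jaw":0},{"tx":-1,"ty":0.4,"tz":0,"twist":0,"jaw":0},{"tx":-1,"ty":0.4,"tz":0,"twist":0,"jaw":0},{"tx":-1,"ty":0.4,"tz":0,"twist":0,"jaw":0},{"tx":-1,"ty":0.4,"tz":0,"twist":0,"jaw":0},{"tx":-1,"ty":0.4,"tz":0,"twist":0,"jaw":0},{"tx":-1,"ty":0.4,"tz":0,"twist":0,"jaw":0},{"tx":-1,"ty":0.4,"tz":0,"twist":0,"jaw":0},{"tx":-1,"ty":0.4,"tz":0,"twist":0,"jaw":0}]}}

```text
time_s: 7.0
tcp_pos: [499.0, 78.3, 226.0]
orientation: [0.723, 0.691, -0.0, -0.0]
ft_force: [0.8, 0.6, -4.2]
gripper_width: 0.151
gripper_force: 58.7
```

Call:
{"method": "arm_command", "body": {"targets": [{"tx":-0.9,"ty":0.4,"tz":0,"twist":0,"jaw":0},{"tx":-0.8,"ty":0.4,"tz":0,"twist":0,"jaw":0},{"tx":-0.7,"ty":0.4,"tz":0,"twist":-0.2,"jaw":0},{"tx":-0.5,"ty":0.4,"tz":0,"twist":-0.3,"jaw":0},{"tx":-0.5,"ty":0.3,"tz":0,"twist":-0.25,"jaw":0},{"tx":-0.3,"ty":0.2,"tz":0,"twist":-0.2,"jaw":0},{"tx":0,"ty":0,"tz":0,"twist":0,"jaw":0},{"tx":0,"ty":0,"tz":0,"twist":0,"jaw":0},{"tx":0,"ty":0,"tz":0,"twist":0,"jaw":0}]}}

```text
time_s: 7.9
tcp_pos: [538.9, 5.8, 226.1]
orientation: [0.675, 0.738, -0.0, -0.0]
ft_force: [-0.9, 0.5, -4.2]
gripper_width: 0.153
gripper_force: 58.7
```

```bash
python3 - <<'E'
from m import *
go(611,-8.5,5.05,228)
fs=grab('scene','c1s.png');ft=grab('top','c1t.png')
for f,b in((fs,(190,110,380,250)),(ft,(190,150,370,260))):print([x for x in blobs(mask(f,'red',b))])
E
```

```text
t 7.9 tcp [538.9   5.8 226.1] head 5.05 tilt [-0.  0. -1.] d units [-1.03  3.53 -0.09] twist -0.0 F [-0.9  0.5 -4.2] g 0.15309303304765332 58.74618709087372
[(np.int32(22), array([334.2, 147.8]), array([332, 145,   5,   7], dtype=int32)), (np.int32(124), array([289. , 179.5]), array([269, 172,  41,  16], dtype=int32)), (np.int32(33), array([244.5, 178.6]), array([242, 175,   6,   8], dtype=int32))]
[(np.int32(44), array([330.6, 204.1]), array([328, 200,   6,   9], dtype=int32)), (np.int32(50), array([219.4, 215.2]), array([217, 211,   6,  10], dtype=int32))]
```

View pics/c1s.png

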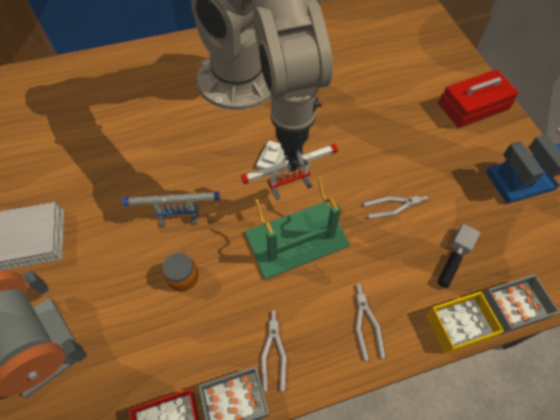

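The rack is now in front of the stand, level, with its collars at scene (334,148)/(244.5,179) and top (331,204)/(219,215).

```bash
python3 - <<'E'
from m import *
fs=grab('scene');ft=grab('top')
a,e1=tri(fs,(334.2,147.8),ft,(219.4,215.2));b,e2=tri(fs,(244.5,178.6),ft,(330.6,204.1))
m=(a+b)/2;d=a-b;print(a.round(1),b.round(1),e1,e2,'mid',m.round(1),'len',np.linalg.norm(d),'yaw',np.degrees(np.arctan2(-d[0],d[1])))
t=telemetry.get_state()['tcp_pos'];go(*(t[:2]+np.array([611,-8.4])-m[:2]),5.05,t[2])
E
```

```text
[530.3 123.  219.1] [ 551.6 -114.9  219.7] 0.3997767407584037 0.21704434643982046 mid [540.9   4.  219.4] len 238.91759343224615 yaw 5.1167585900550865
t 8.1 tcp [539.2   6.1 226.3] head 5.1 tilt [-0.  0. -1.] d units [-0.93  3.43 -0.  ] twist 0.01 F [-0.3  0.7 -4. ] g 0.1516588990429218 58.746113777160645
```

Call:
{"method": "arm_command", "body": {"targets": [{"tx":-0.15,"ty":0.3,"tz":0,"twist":0,"jaw":0},{"tx":-0.2,"ty":0.6,"tz":0,"twist":0,"jaw":0},{"tx":-0.2,"ty":0.8,"tz":0,"twist":0,"jaw":0},{"tx":-0.2,"ty":0.8,"tz":0,"twist":0,"jaw":0},{"tx":-0.1,"ty":0.6,"tz":0,"twist":0,"jaw":0},{"tx":-0.1,"ty":0.35,"tz":0,"twist":0,"jaw":0},{"tx":0,"ty":0,"tz":0,"twist":0,"jaw":0},{"tx":0,"ty":0,"tz":0,"twist":0,"jaw":0},{"tx":0,"ty":0,"tz":0,"twist":0,"jaw":0}]}}

```text
time_s: 9.0
tcp_pos: [609.2, -7.0, 226.3]
orientation: [0.675, 0.738, -0.0, -0.0]
ft_force: [0.9, 1.1, -4.5]
gripper_width: 0.146
gripper_force: 58.8
```

Call:
{"method": "arm_command", "body": {"targets": [{"tx":0,"ty":0,"tz":0.3,"twist":0,"jaw":0},{"tx":0,"ty":0,"tz":0.5,"twist":0,"jaw":0},{"tx":0,"ty":0,"tz":0.5,"twist":0,"jaw":0},{"tx":0,"ty":0,"tz":0.5,"twist":0,"jaw":0},{"tx":0,"ty":0,"tz":0.5,"twist":0,"jaw":0},{"tx":0,"ty":0,"tz":0.4,"twist":0,"jaw":0},{"tx":0,"ty":0,"tz":0,"twist":0,"jaw":0},{"tx":0,"ty":0,"tz":0,"twist":0,"jaw":0}]}}

```text
time_s: 9.8
tcp_pos: [609.8, -7.1, 172.2]
orientation: [0.675, 0.738, -0.0, -0.0]
ft_force: [0.4, -0.4, -4.5]
gripper_width: 0.156
gripper_force: 58.8
```

```bash
python3 - <<'E'
from m import *
t=telemetry.get_state()['tcp_pos'];go(610.0,-7.5,5.05,141)
fs=grab('scene');ft=grab('top')
for f,b in((fs,(190,150,380,280)),(ft,(190,130,370,230))):print([x[:2] for x in blobs(mask(f,'red',b))])
a=cv2.resize(fs['image'][140:280,220:360],None,fx=2.8,fy=2.8,interpolation=2);b=cv2.resize(ft['image'][110:250,210:350],None,fx=2.8,fy=2.8,interpolation=2)
cv2.imwrite('pics/p1.png',cv2.cvtColor(np.hstack([a,b]),4))
E
```

```text
t 9.8 tcp [609.8  -7.1 172.2] head 5.08 tilt [-0. -0. -1.] d units [-0.02  0.01  1.56] twist 0.0 F [ 0.4 -0.4 -4.5] g 0.1564147952834383 58.782005310058594
[(np.int32(23), array([337.3, 183.5])), (np.int32(120), array([291.4, 214.5])), (np.int32(33), array([248.5, 215.6]))]
[(np.int32(44), array([333.5, 175.8])), (np.int32(43), array([228. , 186.2]))]
```

View pics/p1.png

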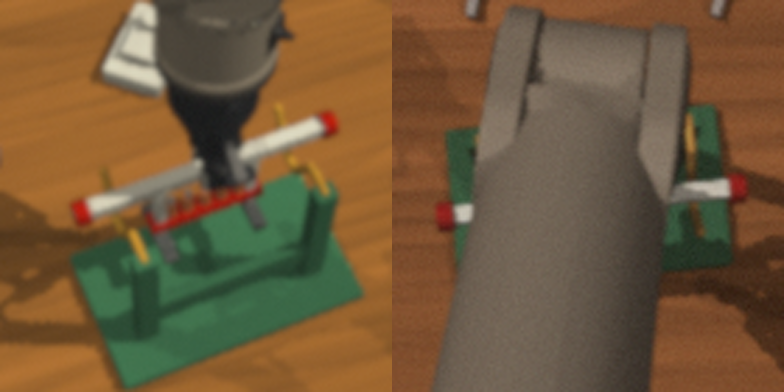

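The bar lies within both hook mouths, level and parallel to the stand (collars at scene (337,183)/(248,216)). Lower slowly, watching the force.

Call:
{"method": "arm_command", "body": {"targets": [{"tx":0,"ty":0,"tz":0.2,"twist":0,"jaw":0},{"tx":0,"ty":0,"tz":0.2,"twist":0,"jaw":0},{"tx":0,"ty":0,"tz":0.2,"twist":0,"jaw":0},{"tx":0,"ty":0,"tz":0.2,"twist":0,"jaw":0},{"tx":0,"ty":0,"tz":0.2,"twist":0,"jaw":0},{"tx":0,"ty":0,"tz":0,"twist":0,"jaw":0},{"tx":0,"ty":0,"tz":0,"twist":0,"jaw":0}]}}

```text
time_s: 10.6
tcp_pos: [609.7, -7.0, 152.2]
orientation: [0.675, 0.738, -0.0, -0.0]
ft_force: [0.9, -0.7, -3.9]
gripper_width: 0.151
gripper_force: 58.8
```

Call:
{"method": "arm_command", "body": {"targets": [{"tx":0,"ty":0,"tz":0.1,"twist":0,"jaw":0},{"tx":0,"ty":0,"tz":0.1,"twist":0,"jaw":0},{"tx":0,"ty":0,"tz":0.1,"twist":0,"jaw":0},{"tx":0,"ty":0,"tz":0.1,"twist":0,"jaw":0},{"tx":0,"ty":0,"tz":0,"twist":0,"jaw":0}]}}

```text
time_s: 11.1
tcp_pos: [609.5, -7.0, 144.0]
orientation: [0.675, 0.738, -0.0, -0.0]
ft_force: [-0.1, -0.0, -3.8]
gripper_width: 0.149
gripper_force: 58.8
```

Call:
{"method": "arm_command", "body": {"targets": [{"tx":0,"ty":0,"tz":0.05,"twist":0,"jaw":0},{"tx":0,"ty":0,"tz":0.05,"twist":0,"jaw":0},{"tx":0,"ty":0,"tz":0,"twist":0,"jaw":0}]}}

```text
time_s: 11.4
tcp_pos: [609.9, -7.0, 142.4]
orientation: [0.675, 0.738, 0.0, 0.0]
ft_force: [1.5, 0.2, -3.2]
gripper_width: 0.15
gripper_force: 59.0
```

```bash
python3 - <<'E'
from m import *
s=telemetry.get_state();print(s['ft_force'].round(1),s['ft_torque'].round(2),s['tcp_pos'].round(1))
fs=grab('scene');ft=grab('top')
B=[]
for f,b in((fs,(190,150,380,280)),(ft,(190,130,370,230))):
    q=sorted([x[1] for x in blobs(mask(f,'red',b)) if x[0]<70],key=lambda c:c[0]);print(q);B.append(q)
if len(B[0])==2==len(B[1]):
    for i,j in((0,1),(1,0)):print(tri(fs,B[0][i],ft,B[1][j]))
E
```

```text
[ 1.5  0.2 -3.2] [ 0.02 -0.15  0.  ] [609.9  -7.  142.4]
[array([249.4, 222. ]), array([335.8, 189.5])]
[array([229.3, 188.7]), array([332.2, 178.3])]
(array([ 623.01009788, -128.01255329,  134.40636409]), np.float64(0.47271169638141713))
(array([600.67662115, 109.71166662, 136.44612505]), np.float64(0.861454562598565))
```

Call:
{"method": "arm_command", "body": {"targets": [{"tx":0,"ty":0,"tz":0.05,"twist":0,"jaw":0},{"tx":0,"ty":0,"tz":0,"twist":0,"jaw":0}]}}

```text
time_s: 11.7
tcp_pos: [609.9, -7.0, 142.1]
orientation: [0.675, 0.738, 0.0, 0.0]
ft_force: [-4.4, 0.3, 10.2]
gripper_width: 0.15
gripper_force: 61.0
```

Call:
{"method": "arm_command", "body": {"targets": [{"tx":0,"ty":0,"tz":0.05,"twist":0,"jaw":0},{"tx":0,"ty":0,"tz":0,"twist":0,"jaw":0}]}}

```text
time_s: 11.9
tcp_pos: [610.0, -7.0, 142.0]
orientation: [0.675, 0.738, 0.001, -0.0]
ft_force: [-9.4, -0.2, 25.2]
gripper_width: 0.15
gripper_force: 62.9
```

Call:
{"method": "arm_command", "body": {"targets": [{"tx":0,"ty":0,"tz":-0.05,"twist":0,"jaw":0},{"tx":0,"ty":-0.05,"tz":0,"twist":0,"jaw":0},{"tx":0,"ty":0,"tz":0,"twist":0,"jaw":0}]}}

```text
time_s: 12.2
tcp_pos: [609.8, -7.0, 142.2]
orientation: [0.675, 0.738, 0.001, 0.001]
ft_force: [2.9, 0.2, 10.0]
gripper_width: 0.154
gripper_force: 60.6
```

```bash
python3 - <<'E'
from m import *
s=telemetry.get_state();print(s['ft_force'].round(1),s['ft_torque'].round(2),s['tcp_pos'].round(1))
E
```

```text
[ 2.9  0.2 10. ] [ 0.11 -0.46  0.04] [609.8  -7.  142.2]
```

Call:
{"method": "arm_command", "body": {"targets": [{"tx":0,"ty":0.02,"tz":0,"twist":0,"jaw":0},{"tx":0,"ty":0,"tz":0,"twist":0,"jaw":0},{"tx":0,"ty":0,"tz":0,"twist":0,"jaw":0},{"tx":0,"ty":0,"tz":0,"twist":0,"jaw":0},{"tx":0,"ty":0,"tz":0,"twist":0,"jaw":0},{"tx":0,"ty":0,"tz":0,"twist":0,"jaw":0}]}}

```text
time_s: 12.8
tcp_pos: [609.8, -7.1, 142.1]
orientation: [0.675, 0.738, 0.001, 0.001]
ft_force: [-1.0, 0.7, 11.7]
gripper_width: 0.153
gripper_force: 61.1
```

```bash
python3 - <<'E'
from m import *
s=telemetry.get_state();print(s['ft_force'].round(1),s['ft_torque'].round(2),s['tcp_pos'].round(1))
fs=grab('scene');ft=grab('top')
B=[]
for f,b in((fs,(190,150,380,280)),(ft,(190,130,370,230))):
    q=sorted([x[1] for x in blobs(mask(f,'red',b)) if x[0]<70],key=lambda c:c[0]);B.append(q)
for i,j in((0,1),(1,0)):print(tri(fs,B[0][i],ft,B[1][j]))
a=cv2.resize(fs['image'][150:270,225:365],None,fx=5,fy=5,interpolation=2)
cv2.imwrite('pics/s1.png',cv2.cvtColor(a,4))
E
```

```text
[-1.   0.7 11.7] [0.13 0.12 0.02] [609.8  -7.1 142.1]
(array([ 623.01275141, -128.05220033,  135.49908735]), np.float64(0.17983649821011147))
(array([600.7394393 , 109.74313293, 136.04054506]), np.float64(0.8784819972028425))
```

View pics/s1.png

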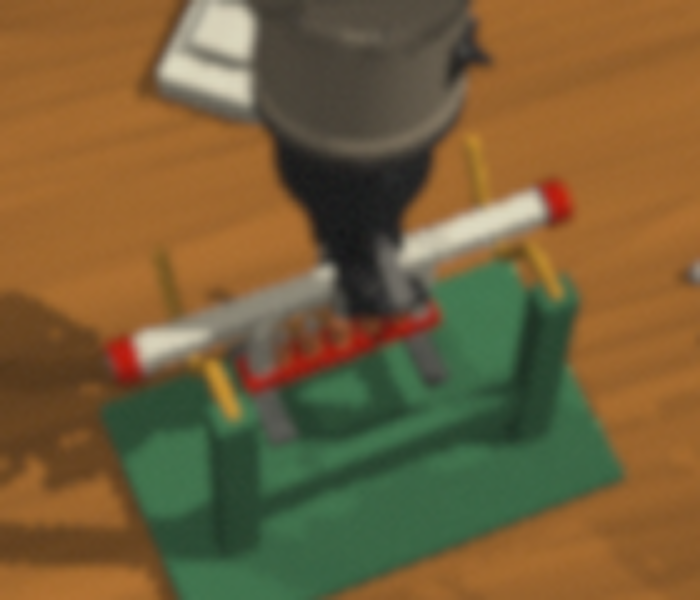

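Both sides of the bar lie low in the hooks. The collars are level at z 135.5/136.0, the mid is within 1 mm, and the wrist moment is near zero. I held for over half a second with the bar seated. Now ease the preload, open and retreat upward.

Call:
{"method": "arm_command", "body": {"targets": [{"tx":0,"ty":0,"tz":-0.03,"twist":0,"jaw":0},{"tx":0,"ty":0,"tz":0,"twist":0,"jaw":0},{"tx":0,"ty":0,"tz":0,"twist":0,"jaw":0.18},{"tx":0,"ty":0,"tz":0,"twist":0,"jaw":0.22},{"tx":0,"ty":0,"tz":0,"twist":0,"jaw":0.3},{"tx":0,"ty":0,"tz":0,"twist":0,"jaw":0.4},{"tx":0,"ty":0,"tz":0,"twist":0,"jaw":0.55},{"tx":0,"ty":0,"tz":0,"twist":0,"jaw":0.55},{"tx":0,"ty":0,"tz":0,"twist":0,"jaw":0.55},{"tx":0,"ty":0,"tz":0,"twist":0,"jaw":0.55}], "squeeze": 20}}

```text
time_s: 13.9
tcp_pos: [609.1, -7.1, 141.9]
orientation: [0.675, 0.738, -0.0, -0.0]
ft_force: [-0.9, 0.3, 0.5]
gripper_width: 0.549
gripper_force: 0.0
```

Call:
{"method": "arm_command", "body": {"targets": [{"tx":0,"ty":0,"tz":-0.2,"twist":0,"jaw":0.55},{"tx":0,"ty":0,"tz":-0.4,"twist":0,"jaw":0.55},{"tx":0,"ty":0,"tz":-0.7,"twist":0,"jaw":0.55},{"tx":0,"ty":0,"tz":-1,"twist":0,"jaw":0.55},{"tx":0,"ty":0,"tz":-1,"twist":0,"jaw":0.55},{"tx":0,"ty":0,"tz":-1,"twist":0,"jaw":0.55},{"tx":0,"ty":0,"tz":-1,"twist":0,"jaw":0.55},{"tx":0,"ty":0,"tz":-0.7,"twist":0,"jaw":0.55},{"tx":0,"ty":0,"tz":-0.4,"twist":0,"jaw":0.55},{"tx":0,"ty":0,"tz":0,"twist":0,"jaw":0.55},{"tx":0,"ty":0,"tz":0,"twist":0,"jaw":0.55},{"tx":0,"ty":0,"tz":0,"twist":0,"jaw":0.55}]}}

```text
time_s: 15.1
tcp_pos: [608.7, -7.0, 269.0]
orientation: [0.675, 0.738, -0.001, -0.0]
ft_force: [0.2, -0.2, -0.3]
gripper_width: 0.549
gripper_force: 0.0
```

```bash
python3 - <<'E'
from m import *
s=telemetry.get_state();print(s['time_s'],s['ft_force'].round(1),s['tcp_pos'].round(1),s['gripper_width'])
for _ in range(2):
    fs=grab('scene');ft=grab('top')
    B=[]
    for f,b in((fs,(190,150,380,280)),(ft,(190,130,370,230))):
        q=sorted([x[1] for x in blobs(mask(f,'red',b)) if x[0]<70],key=lambda c:c[0]);B.append(q)
    print(B)
    if len(B[0])==2==len(B[1]):
        for i,j in((0,1),(1,0)):print(tri(fs,B[0][i],ft,B[1][j])[0].round(1))
cv2.imwrite('pics/e1.png',cv2.cvtColor(cv2.resize(fs['image'][80:300,100:380],None,fx=2.7,fy=2.7,interpolation=2),4))
E
```

```text
15.1 [ 0.2 -0.2 -0.3] [608.7  -7.  269. ] 0.5487626743573809
[[array([249.6, 221.8]), array([335.7, 189.5])], [array([229.2, 188.5]), array([331.8, 176.4])]]
[ 626.2 -127.3  140.8]
[601.  109.6 137. ]
[[array([249.5, 221.8]), array([335.8, 189.6])], [array([229.2, 188.5]), array([331.8, 176.4])]]
[ 626.1 -127.4  140.8]
[601.1 109.8 136.6]
```

View pics/e1.png

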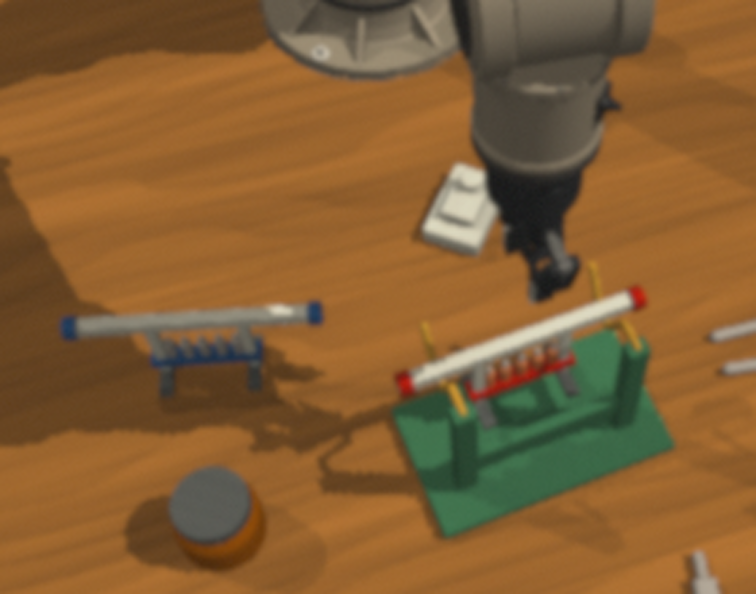

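The rack hangs clear of the gripper, with its collars at scene (249.5,222)/(336,189.5), unchanged since before release. The top-view blob on the right moved about 2 px, so check whether that is shading.

```bash
python3 - <<'E'
from m import *
ft=grab('top');print(blobs(mask(ft,'red',(190,130,370,230))))
hsv=cv2.cvtColor(ft['image'],cv2.COLOR_RGB2HSV)
m=((hsv[...,0]<6)|(hsv[...,0]>174))&(hsv[...,1]>150)&(hsv[...,2]>40)
o=np.zeros(m.shape,np.uint8);o[165:195,215:345]=m[165:195,215:345];print([b for b in blobs(o)])
print(ft['image'][170:186,331].tolist(),ft['image'][180:197,229].tolist())
E
```

```text
[(np.int32(20), array([331.8, 176.4]), array([329, 175,   6,   4], dtype=int32)), (np.int32(39), array([229.2, 188.4]), array([227, 185,   6,   8], dtype=int32))]
[(np.int32(46), array([331.8, 178.6]), array([329, 174,   6,  10], dtype=int32)), (np.int32(48), array([229.6, 188.9]), array([227, 185,   6,   9], dtype=int32))]
[[78, 47, 28], [81, 52, 32], [74, 47, 28], [72, 39, 22], [85, 40, 28], [107, 30, 23], [127, 32, 25], [127, 32, 27], [105, 27, 24], [87, 27, 19], [77, 20, 15], [79, 25, 22], [73, 23, 18], [68, 24, 19], [67, 33, 22], [71, 44, 27]] [[97, 63, 37], [101, 64, 37], [101, 65, 38], [97, 58, 32], [101, 48, 32], [112, 37, 26], [126, 30, 23], [139, 36, 30], [136, 29, 24], [137, 34, 29], [131, 36, 29], [119, 28, 27], [101, 29, 21], [81, 23, 14], [86, 40, 26], [109, 63, 40], [114, 68, 40]]
```

It was only shading: with a looser threshold the blob is at (331.8,178.6), as before release. The rack is seated and still, so I'll hand in.

```bash
python3 -c "
from h import *
print(r.job_done())"
```

```text
the job is handed in; nothing more can be done
None
```

The copper rack hangs still, centred to about 1 mm and seated in both brass hooks; I let go only after holding it seated for over half a second, the blue rack and jar were left alone, and I handed the job in at about 15 s.

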